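Turn the specimen carousel and switch on the lamp

ROBOT

A 6-joint arm with a two-finger parallel gripper is mounted at the origin on the work surface. World frame = base frame: x ahead of the robot, y to its left, z up, the work surface at z = 0. Lengths are in m, angles in rad, forces in N, time in s.
With the tool pointing down it reaches from about 0.325 to 0.775 m from the base axis. Payload 5.5 kg.
Tool frame: the origin (TCP) lies between the finger pads; the fingertips stand 8 mm ahead of it and the grasp point (between the pads) lies 11 mm behind it (tcp_to_tips is the distance from the TCP to the fingertips, in m); z points along the fingers, y is the line along which they close (so a half turn about z gives the same grasp; the last joint's range is limited). The gripper opens to 88 mm and grips with 3 to 60 N. Pads are 20 mm wide; open, the fingers measure 115 mm over their backs; the gripper's body (75 mm by 178 mm) begins 61 mm behind the grasp point.
Start: joints at [1.268, 0.091, 1.231, -0, 1.82, -0.057], TCP at [0.146, 0.582, 0.231] pointing down, gripper open.
Joint ranges: [-2.87, 2.87], [-0.86, 2.18], [0.17, 2.46], [-1.51, 4.65], [0.06, 2.69], [-2.65, 2.65]. Speed limits (rad/s): [2.57, 2.57, 3.01, 3.14, 3.14, 3.14].

INTERFACE

Orientations are given as a unit quaternion [w, x, y, z].
In Python, from bench import * gives the robot as it stands. Calls block until the motion is done:
- move_to(position, orientation): joint-space move of the TCP to a pose.
- move_l(position, speed=0.15, orientation=None): straight line of the TCP; orientation=None keeps the orientation; speed is the mean speed in m/s.
- movej(angles): joint-space move.
- gripper_open() and close(): open the fingers fully, or close them until they stop; the grip force is fixed at half the most.
- hold(seconds).
- inverse_kinematics(position, orientation): joint angles nearest the present ones, or None.
- state(): the state.
- get_image(name): name is "scene" or "top"; returns a dict with "frame" (480x640x3 uint8, blue, green, red), "depth" (480x640 float32, m along the optical axis (not along the pixel's ray), 0 where there is no reading), "camera_matrix" (3x3 intrinsics, pixels), "view" (4x4, takes a point from world to camera coordinates). Camera axes: x right, y up, looking along -z (the intrinsics and any distortion apply to the point x, -y, -z); pixel columns grow to the right and rows downward; lengths in m; the calibration is good to about 2 mm. A picture is of the moment at which its call begins.
A pose or a line that the arm cannot do raises IKError and nothing moves.
- job_done(): hands the job in; it is judged then, once.
The state is a dict: "time": time; "joint_pos": joint angles; "dq": joint speeds; "joint_torque": joint torques, N m; "ee_pos": TCP position; "ee_rot": TCP orientation; "ft_force": force on the tool from outside, world axes, zero at the start; "moment": the same for the moment, N m; "finger_gap": finger opening in m; "finger_force": force on a finger pad.
Only numpy, scipy, OpenCV 4.12 (cv2) and the standard library are available. Lean on these libraries where they do the work, as an engineer would, in place of code of your own. Each camera call takes 0.05 s, during which the arm holds its last target. There are 200 camera calls.

TASK

Bring the blue-lidded specimen pot over the viewing stage: push one of the carousel's steel arms round with a finger until the blue pot stands centred over the round frosted window (the one marked by the yellow tab). Then push the red-knobbed lever on the cream lamp box all the way over to the green dot. Only push: do not touch or lift the pots themselves, and leave the other things on the bench where they are.

Things in the scene. Friction and masses are not known exactly. Their poses are not given: they have to be found in the camera images.
- stage: Fixed round dark grey stage disc, 336 mm across, 10 mm thick, on the bench under the carousel. Origin on the carousel's turning axis at bench height; its x axis points to the frosted window and on to a yellow tab (30 x 16 mm) sticking out of its rim.
- window (a point): Centre of the round frosted cream window (60 mm across, black rim) flush in the top of the stage disc, 10 mm above the bench, 130 mm from the carousel's axis, under the circle on which the pots travel.
- hub (a point): Top centre of the carousel's black hub (56 mm across, 66 mm above the bench) on the turning axis; x points along one arm and turns with it, z up. Four level steel arms 90 degrees apart, 12 mm wide, free from 28 to 103 mm off the axis, underside 40 mm and top 56 mm above the bench, open air below them down to the disc. Each ends in a cream cup holding a pot.
- carousel (a joint): Turning angle of the carousel in rad, counter-clockwise seen from above is positive; 0 at the start, free to turn 6.2 rad either way. Friction (about 0.12 N m) stops it where it is left.
- pot_blue: Closed specimen pot with a blue lid, 41 mm across, 30 mm tall, loose, 60 g. Origin at the centre of its underside, z up. It stands 45 mm above the bench in the cup (54 mm across, rim 52 mm above the bench) at the end of one carousel arm, centred 130 mm from the axis. This is the one to bring over the window.
- pot_red: Closed specimen pot with a red lid, 41 mm across, 30 mm tall, loose, 60 g. Origin at the centre of its underside, z up. It stands 45 mm above the bench in the cup (54 mm across, rim 52 mm above the bench) at the end of one carousel arm, centred 130 mm from the axis. 
- pot_green: Closed specimen pot with a green lid, 41 mm across, 30 mm tall, loose, 60 g. Origin at the centre of its underside, z up. It stands 45 mm above the bench in the cup (54 mm across, rim 52 mm above the bench) at the end of one carousel arm, centred 130 mm from the axis. 
- pot_white: Closed specimen pot with a white lid, 41 mm across, 30 mm tall, loose, 60 g. Origin at the centre of its underside, z up. It stands 45 mm above the bench in the cup (54 mm across, rim 52 mm above the bench) at the end of one carousel arm, centred 130 mm from the axis. 
- lamp: Cream lamp supply box, fixed, 160 x 100 mm, 68 mm tall. Origin at the centre of its underside; its x axis (the long side) points roughly away from the robot, from a black dot to a green dot on its top, the way in which the lever is to be pushed.
- lamp_lever (a joint): Angle of the red-knobbed lever on the middle of the lamp box in rad: 0 leaning towards the black dot (own -x of the lamp), 1.0 fully over towards the green dot (a stop). It pivots about the lamp's y axis, is about upright at 0.5, is moved by a light push and stays where it is left.
- lamp_lever_tip (a point): Centre of the red ball (26 mm across) at the end of the lever, 70 mm from its pivot on a 10 mm steel rod. The pivot is 90 mm above the bench over the lamp's origin, on a grey block 70 x 50 x 25 mm on the box; the ball is 151 mm above the bench at 0 and 1.0 rad, 160 mm when upright, and 34 mm to either side of the pivot at the ends.
- reagent: Amber bottle with black cap, 60 mm across, 130 mm tall; bystander. Origin under its centre.
- slide_box: Flat blue slide box, 90 x 170 x 35 mm; bystander. Origin under its centre.
- petri: Clear lidded dish, 94 mm across, 16 mm tall; bystander. Origin under its centre.
- tissue: White carton with a pink label, 115 x 120 x 80 mm; bystander. Origin under its centre.

How it is judged:
By the outcome, as a careful person would: the job done as asked, in the order asked, and still so for the second after the job is handed in, with the robot touching nothing.
It also fails if it takes over 64 s, if anything falls off the work surface, if the arm or the gripper's body presses on something with over 40 N, if the wrist force passes 120 N, or if a joint passes its speed limit or range.

## Working session

There is one attempt and no reset: what is moved stays moved. The work goes in short steps, each a Python script; the robot and the scene stay as the last script left them, time stands still between calls to the robot, and variables do not carry over. Pictures are saved under pics/ and viewed, at most 10 in all, crops included, and the job is handed in when it is done.

```bash
ls; mkdir -p pics
python3 - <<'E'
from bench import *
import cv2,numpy as np,pickle
for n in("top","scene"):
    d=get_image(n); cv2.imwrite(f"pics/{n}0.png",d["frame"]); pickle.dump(d,open(f"{n}0.pkl","wb"))
    print(n,d["camera_matrix"].tolist(),np.round(d["view"],3).tolist(),[k for k in d])
s=state(); print(s["ee_pos"],s["ee_rot"],s["time"])
E
```

```text
pics
top [[455.52098482017084, 0.0, 322.8494812379875], [0.0, 455.52098482017084, 246.81386399549456], [0.0, 0.0, 1.0]] [[-0.143, -0.99, -0.001, 0.02], [0.969, -0.141, 0.203, -0.505], [-0.201, 0.028, 0.979, -0.98], [0.0, 0.0, 0.0, 1.0]] ['frame', 'depth', 'camera_matrix', 'view']
scene [[517.5179307185391, 0.0, 319.01202159669833], [0.0, 517.5179307185391, 240.42414963573592], [0.0, 0.0, 1.0]] [[-0.224, 0.974, 0.001, 0.136], [-0.787, -0.182, 0.59, 0.323], [0.575, 0.132, 0.808, -1.432], [0.0, 0.0, 0.0, 1.0]] ['frame', 'depth', 'camera_matrix', 'view']
[0.14593936 0.58173688 0.22965241] [-1.53513411e-04  1.22611032e-01  9.92454438e-01 -8.35964332e-04] 0.1
```

View pics/top0.png

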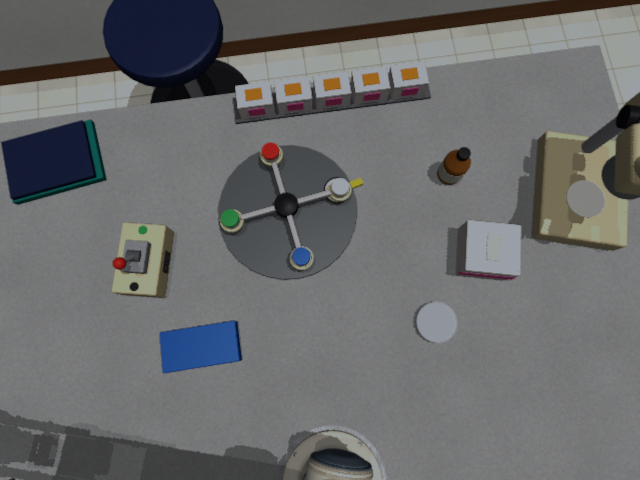

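View pics/scene0.png

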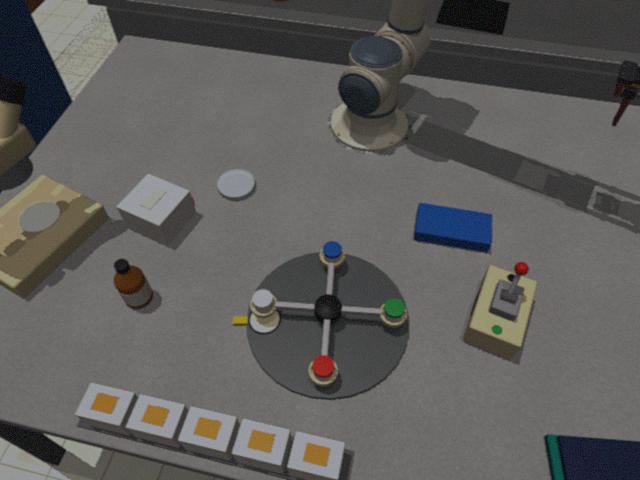

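The top view shows the hub at about (286,204), blue pot (301,257), white pot (340,188) by the yellow tab (357,184), lamp lever ball (120,263) with the green dot at (143,230) and the black dot at (134,287). Next I'll convert these to world coordinates.

```bash
cat > h.py <<'E'
import numpy as np,cv2,pickle
def ray(d,u,v,z):
    K,V=d["camera_matrix"],np.asarray(d["view"]); R,t=V[:3,:3],V[:3,3]
    c=-R.T@t; r=np.linalg.inv(K)@[u,v,1]; r=R.T@[r[0],-r[1],-r[2]]
    return c+r*(z-c[2])/r[2]
def proj(d,p):
    q=d["view"][:3,:3]@np.array(p)+d["view"][:3,3]; q=d["camera_matrix"]@[q[0],-q[1],-q[2]]; return q[:2]/q[2]
def blob(d,lo,hi,box):
    x0,y0,x1,y1=box; m=cv2.inRange(cv2.cvtColor(d["frame"],cv2.COLOR_BGR2HSV)[y0:y1,x0:x1],lo,hi)
    n,l,s,c=cv2.connectedComponentsWithStats(m); i=1+np.argmax(s[1:,4]); return c[i]+[x0,y0],s[i,4]
E
python3 - <<'E'
from h import *
T=pickle.load(open("top0.pkl","rb"));S=pickle.load(open("scene0.pkl","rb"))
Q={"blue":((100,100,60),(130,255,255),.075),"red":((0,150,80),(8,255,255),.075),"green":((50,100,50),(80,255,255),.075),"tab":((22,150,100),(32,255,255),.008)}
tb={"blue":(280,235,325,280),"red":(250,135,290,170),"green":(215,200,250,238),"tab":(340,170,370,200)}
sb={"blue":(310,230,360,270),"red":(300,345,350,390),"green":(375,290,415,330),"tab":(225,305,262,335)}
for k,(lo,hi,z) in Q.items():
    for d,b in((T,tb),(S,sb)):
        c,n=blob(d,lo,hi,b[k]); print(k,c.round(1),n,ray(d,*c,z).round(4))
print("hub",ray(T,286.5,204,.066),ray(S,328,307,.066))
for d,b in((T,(105,250,130,275)),(S,(505,255,535,282))):
    c,n=blob(d,(0,150,80),(8,255,255),b); print("ball",c,n,ray(d,*c,.151))
print("gdot",ray(T,143,230,.068),ray(S,496.5,330,.068),"bdot",ray(T,134,287,.068))
t=cv2.resize(T["frame"][140:320,100:370],None,fx=2.9,fy=2.9,interpolation=2);cv2.imwrite("pics/c1.png",t)
E
```

```text
blue [300.8 256. ] 256 [ 0.4844 -0.0006  0.075 ]
blue [332.  248.9] 242 [0.4893 0.0011 0.075 ]
red [270.  150.6] 223 [0.7407 0.0369 0.075 ]
red [322.8 365.6] 352 [0.7459 0.0393 0.075 ]
green [229.4 217.7] 251 [0.5942 0.1464 0.075 ]
green [394.1 307.2] 311 [0.598  0.1481 0.075 ]
tab [356.3 182.6] 65 [ 0.6579 -0.157   0.008 ]
tab [240.2 319.9] 93 [ 0.6604 -0.1542  0.008 ]
hub [0.61029815 0.01580794 0.066     ] [0.62159357 0.0216953  0.066     ]
ball [118.78070175 262.85087719] 114 [0.50896834 0.36523793 0.151     ]
ball [521.30337079 267.3258427 ] 89 [0.50346849 0.36623597 0.151     ]
gdot [0.59565325 0.3427415  0.068     ] [0.59890911 0.34571387 0.068     ] bdot [0.46983377 0.37049974 0.068     ]
```

View pics/c1.png

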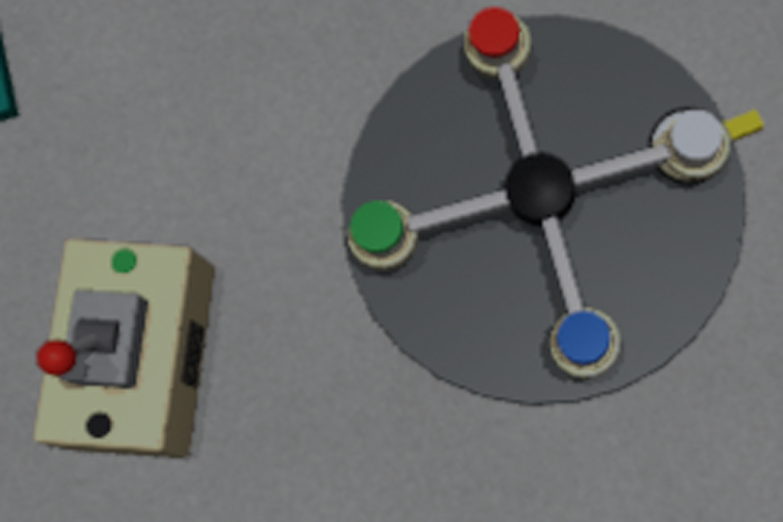

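The crop confirms the layout. Averaging the two cameras gives the axis at about (0.615, 0.019) with a pot radius of 0.130 (as specified), so the turn needed is roughly +96° counter-clockwise. I'll push the blue arm with closed fingers, most of the way first, then measure.

```bash
cat >> h.py <<'E'
C=np.array([.615,.019])
def quat(yd):  # tool down, tool y at world angle yd (deg)
    a=np.radians(yd)/2+np.pi/4; return np.array([0,np.cos(a-np.pi/2+np.pi/2),np.sin(a),0])
def arc(phi,r=.065,z=.033):
    a=np.radians(phi); return [C[0]+r*np.cos(a),C[1]+r*np.sin(a),z], quat(phi-180)
E
python3 - <<'E'
from bench import *
from h import *
from scipy.spatial.transform import Rotation as R
q=quat(-9); print("y",R.from_quat([*q[1:],q[0]]).as_matrix().round(3).tolist())
close()
p,q=arc(155,z=.23); move_to(p,q); print(state()["joint_pos"],state()["time"])
p,q=arc(155,z=.033); move_l(p,.15); f0=state()["ft_force"]
for ph in list(range(160,171,5))+list(range(174,250,6)):
    p,q=arc(ph); move_l(p,.05,q); s=state(); print(ph,(s["ft_force"]-f0).round(1),round(s["time"],2))
hold(.2)
T=get_image("top");S=get_image("scene")
for n,d in(("top",T),("scene",S)): cv2.imwrite(f"pics/{n}1.png",d["frame"]); pickle.dump(d,open(n+"1.pkl","wb"))
E
```

```text
y [[0.156, 0.988, 0.0], [0.988, -0.156, 0.0], [0.0, 0.0, -1.0]]
[ 2.37779199e-02 -2.23299913e-02  1.34775221e+00  2.49717853e-04
  1.81611970e+00  4.58657962e-01] 3.8417
160 [ 0.4  0.2 -0. ] 5.58
165 [ 0.8  0.4 -0.2] 5.84
170 [ 1.3  0.3 -0.2] 6.11
174 [ 1.1 -0.6  0.2] 6.36
180 [ 0.5  0.9 -0.3] 6.64
186 [ 0.8 -0.   0.3] 6.92
192 [-0.1 -0.2 -1. ] 7.21
198 [0.8 0.9 0.1] 7.49
204 [ 0.8  0.2 -0.7] 7.78
210 [ 1.2 -0.1  0.3] 8.06
216 [ 0.5 -0.3  0.2] 8.34
222 [ 0.7 -0.8 -0.2] 8.62
228 [ 0.8 -0.1 -1.1] 8.91
234 [ 0.6 -0.2 -0. ] 9.19
240 [ 0.8 -0.3 -0.2] 9.47
246 [0.7 0.2 0.5] 9.76
```

View pics/scene1.png

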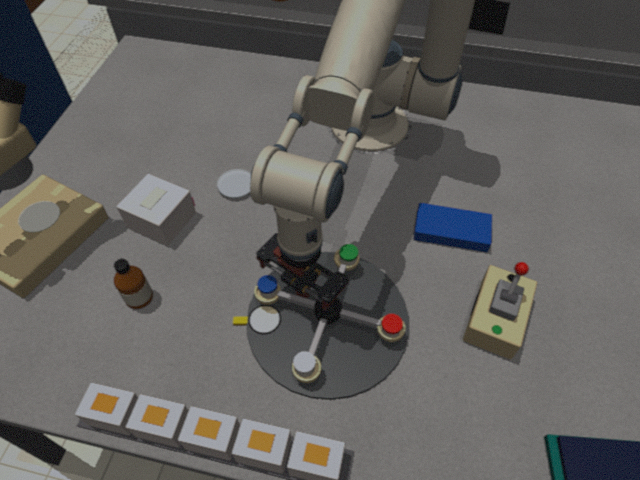

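The carousel turned with no trouble: blue lid at about (268,285), clear of the frosted window now exposed at (264,320). I'll measure the remaining angle using the lids, window and tab.

```bash
cat >> h.py <<'E'
Q={"blue":((100,100,60),(130,255,255)),"red":((0,150,80),(8,255,255)),"green":((50,100,50),(80,255,255))}
def lids(d,ctr=None,rad=95):
    c0=proj(d,[*C,.06]) ; x,y=c0.astype(int); b=(x-rad,y-rad,x+rad,y+rad); o={}
    for k,(lo,hi) in Q.items():
        c,n=blob(d,lo,hi,b); o[k]=(ray(d,*c,.075)[:2],n)
    return o
E
python3 - <<'E'
from h import *
for n in("top1","scene1"):
    d=pickle.load(open(n+".pkl","rb")); L=lids(d)
    for k,(p,m) in L.items(): v=p-C; print(n,k,p.round(4),m,np.degrees(np.arctan2(*v[::-1])).round(2),np.hypot(*v).round(4))
d=pickle.load(open("scene1.pkl","rb"))
g=d["frame"][295:350,235:300]; m=cv2.inRange(cv2.cvtColor(g,cv2.COLOR_BGR2HSV),(0,0,150),(179,60,255))
n,l,s,c=cv2.connectedComponentsWithStats(m); i=1+np.argmax(s[1:,4]); cc=c[i]+[235,295]; w=ray(d,*cc,.01)[:2]
print("window",cc,s[i],w,np.hypot(*(w-C)),np.degrees(np.arctan2(*(w-C)[::-1])))
E
```

```text
Traceback (most recent call last):
  File "h.py", line 20, in lids
    c,n=blob(d,lo,hi,b); o[k]=(ray(d,*c,.075)[:2],n)
        ~~~~^^^^^^^^^^^
  File "h.py", line 10, in blob
    n,l,s,c=cv2.connectedComponentsWithStats(m); i=1+np.argmax(s[1:,4]); return c[i]+[x0,y0],s[i,4]
                                                     ~~~~~~~~~^^^^^^^^^
ValueError: attempt to get argmax of an empty sequence
```

Run:
```python
from h import *
d=pickle.load(open("scene1.pkl","rb")); L=lids(d)
for k,(p,m) in L.items(): v=p-C; print(k,p.round(4),m,np.degrees(np.arctan2(*v[::-1])).round(2),np.hypot(*v).round(4))
g=d["frame"][295:350,235:300]; m=cv2.inRange(cv2.cvtColor(g,cv2.COLOR_BGR2HSV),(0,0,130),(179,70,255))
n,l,s,c=cv2.connectedComponentsWithStats(m); i=1+np.argmax(s[1:,4]); cc=c[i]+[235,295]; w=ray(d,*cc,.01)[:2]
print("window",cc,s[i],w,np.hypot(*(w-C)),np.degrees(np.arctan2(*(w-C)[::-1])))
```

```text
blue [ 0.6023 -0.1084] 274 -95.67 0.128
red [0.6332 0.1488] 306 82.02 0.131
green [0.4893 0.0365] 249 172.09 0.127
window [263.79813084 319.79626168] [ 15  12  29  25 535] [ 0.65010928 -0.10633347] 0.13015813916086622 -74.35101111459917
```

Run:
```python
from bench import *
from h import *
def meas():
    L=lids(S:=get_image("scene")); b,r,g=[L[k][0] for k in("blue","red","green")]
    a=np.degrees(np.arctan2(*(b-r)[::-1])); print("lid",b.round(4),"b-r ang",a.round(2),"green",np.degrees(np.arctan2(*(g-[.6178,.0202])[::-1])).round(2)-270,state()["time"]); return a,S
for ph in(252,257,261,264): p,q=arc(ph); move_l(p,.03,q)
hold(.2); a,_=meas()
ph=264+(-75.8-a)
if 264<ph<270:
    p,q=arc(ph); move_l(p,.02,q); hold(.2); a,_=meas()
p,q=arc(ph-8); move_l(p,.04,q); p[2]=.23; move_l(p,.15); hold(.2)
a,S=meas(); T=get_image("top")
pickle.dump((T,S),open("2.pkl","wb"))
t=[cv2.resize(x,(400,400),interpolation=2) for x in(T["frame"][140:280,215:375],S["frame"][240:400,240:410])]
cv2.imwrite("pics/c2.png",np.hstack(t))
```

```text
lid [ 0.6405 -0.1077] b-r ang -79.9 green -439.76 11.5917
lid [ 0.649  -0.1058] b-r ang -76.0 green -435.74 12.225
lid [ 0.6486 -0.1058] b-r ang -76.0 green -435.26 14.3167
```

View pics/c2.png

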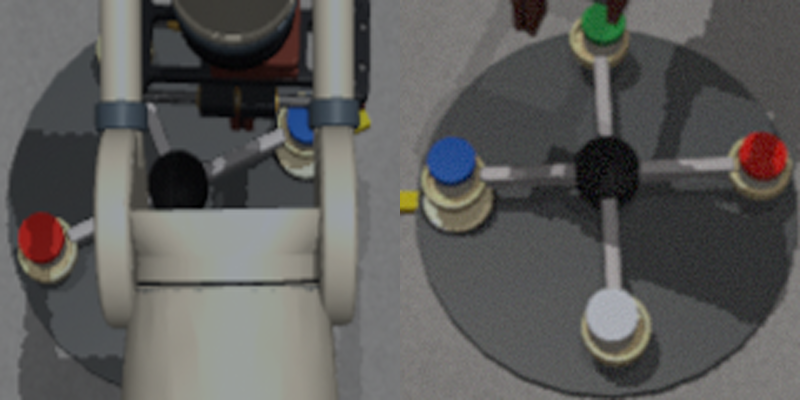

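In both views the blue pot stands over the window by the tab, and the lid is 1.5 mm from the measured window centre. I'll move behind the lever, recheck the carousel from the top camera with a clear view, then push.

Run:
```python
from bench import *
from h import *
O=np.array([.537,.358]); u=np.array([np.cos(np.radians(-11.8)),np.sin(np.radians(-11.8))])
q=quat(78.2); P=lambda s,z:[*(O+s*u),z]
move_to(P(-.085,.24),q); hold(.2)
T=get_image("top");S=get_image("scene")
for n,d in(("T",T),("S",S)):
    L=lids(d,rad=70 if n=="T" else 95); b,r,g=[L[k][0] for k in("blue","red","green")]
    print(n,"blue",b.round(4),"ctr",((b+r)/2).round(4),np.degrees(np.arctan2(*(b-r)[::-1])).round(2))
c,n=blob(T,(22,150,100),(32,255,255),(340,170,370,200)); print("tab",c,n,ray(T,*c,.008))
move_l(P(-.085,.138),.12); f0=state()["ft_force"]
for s in np.r_[np.arange(-.07,.0,.01),np.arange(0,.03,.003)]:
    move_l(P(s,.138),.05); hold(.05); st=state(); f=(st["ft_force"]-f0); print(round(s,3),(f[:2]@u).round(1),f.round(1),round(st["time"],1))
    if s>=0 and f[:2]@u<-6: break
S=get_image("scene"); cv2.imwrite("pics/c3.png",cv2.resize(S["frame"][220:370,420:600],(720,600),interpolation=2))
```

```text
T blue [ 0.644  -0.1078] ctr [0.6129 0.0181] -76.11
S blue [ 0.6486 -0.1056] ctr [0.6173 0.02  ] -76.03
tab [356.20588235 182.75      ] 68 [ 0.65767354 -0.1567163   0.008     ]
-0.07 -0.9 [-0.9  0.1  0.9] 17.8
-0.06 -0.8 [-1.1 -1.3  0.4] 18.2
-0.05 0.1 [-0.  -0.5  0.3] 18.6
-0.04 0.4 [ 0.2 -0.8 -0.8] 19.0
-0.03 -0.3 [-0.3 -0.2 -0.1] 19.4
-0.02 -0.9 [-1.  -0.5  0.3] 19.8
-0.01 -1.5 [-1.5  0.1 -0.7] 20.2
0.0 -1.3 [-1.2  0.4  0. ] 20.6
0.0 -0.6 [-0.5  0.4 -0.2] 20.9
0.003 -0.9 [-0.9 -0.1  0.1] 21.2
0.006 -4.8 [-4.9  0.2  1.1] 21.5
0.009 -13.5 [-13.4   1.9   4.6] 21.8
```

View pics/c3.png

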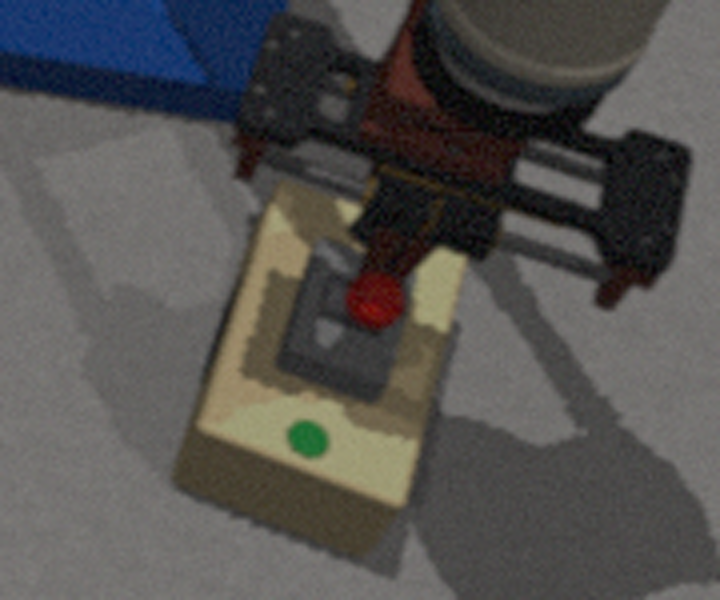

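The ball is now at about (514.5,295) in the scene view, and force rose to 13 N, which suggests the stop. I'll back off, raise the arm and verify the ball position.

Run:
```python
from bench import *
from h import *
O=np.array([.537,.358]); u=np.array([np.cos(np.radians(-11.8)),np.sin(np.radians(-11.8))]); P=lambda s,z:[*(O+s*u),z]
move_l(P(-.05,.138),.08); move_l(P(-.12,.25),.15); hold(.3)
S=get_image("scene");T=get_image("top")
for d,b in((S,(490,265,540,320)),(T,(100,220,160,275))):
    c,n=blob(d,(0,150,80),(8,255,255),b); p=ray(d,*c,.151)[:2]; print("ball",c,n,p.round(4),"along",(p-O)@u)
L=lids(S); print(L["blue"][0],state()["time"])
cv2.imwrite("pics/fin.png",S["frame"])
```

```text
ball [513.67961165 294.01941748] 103 [0.5658 0.3528] along 0.029277788058590437
ball [124.30630631 234.13513514] 111 [0.5674 0.3508] along 0.031202083485290306
[ 0.64865063 -0.10587742] 24.175
```

View pics/fin.png

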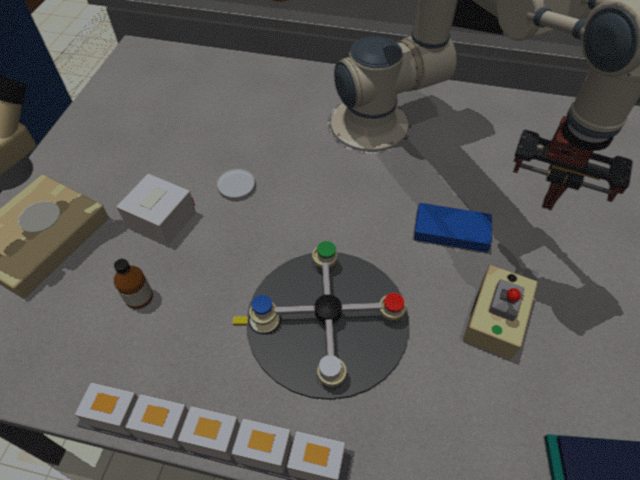

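The final view shows the lever leaning towards the green dot and everything else in place. Ball travel measures about 62 mm against the expected 68 mm, so I'll fit the lever angle before handing in.

Run:
```python
from bench import *
from h import *
from scipy.optimize import least_squares
S=get_image("scene");T=get_image("top"); S0=pickle.load(open("scene0.pkl","rb"));T0=pickle.load(open("top0.pkl","rb"))
lo,hi=(0,90,40),(10,255,255)
ob=[(S0,blob(S0,lo,hi,(505,255,540,282))[0],0),(T0,blob(T0,lo,hi,(105,250,135,275))[0],0),
    (S,blob(S,lo,hi,(490,275,540,320))[0],1),(T,blob(T,lo,hi,(100,215,160,270))[0],1)]
u3=np.array([np.cos(np.radians(-11.8)),np.sin(np.radians(-11.8)),0])
def ball(O,a): return np.array([O[0],O[1],.09])+.07*(np.sin(a-.5)*u3+[0,0,np.cos(a-.5)])
# x: ox,oy, a0,a1, per-camera pixel bias for scene (top = negative)
def res(x): return np.r_[np.concatenate([proj(d,ball(x[:2],x[2+k])+(1 if d["frame"] is S["frame"] or d["frame"] is S0["frame"] else -1)*np.array([x[4],x[5],0]))-c for d,c,k in ob]),x[4:]*200]
r=least_squares(res,[.537,.358,0,1,0,0]); print(r.x.round(4),r.fun.round(2))
```

```text
[ 5.3320e-01  3.5870e-01  1.1780e-01  1.0126e+00 -3.0000e-04  5.0000e-04] [-0.06 -0.02 -0.   -0.01  0.04  0.03 -0.01  0.02 -0.07  0.1 ]
```

Run:
```python
from bench import *
from h import *
O=np.array([.537,.358]); u=np.array([np.cos(np.radians(-11.8)),np.sin(np.radians(-11.8))]); P=lambda s,z:[*(O+s*u),z]
b=lambda:print("ball",blob(get_image("top"),(0,90,40),(10,255,255),(100,215,160,270))[0])
b(); move_l(P(-.05,.138),.15); hold(.2); f0=state()["ft_force"]
for s in(-.005,.003,.006,.008,.010):
    move_l(P(s,.138),.04); hold(.2); f=(state()["ft_force"]-f0)[:2]@u; print(s,f.round(1))
    if f<-15: break
b(); move_l(P(-.05,.138),.08); move_l(P(-.12,.25),.15); hold(.4); b()
S=get_image("scene"); print(lids(S)["blue"][0],state()["time"])
```

```text
ball [124.12903226 234.19354839]
-0.005 -0.2
0.003 -0.5
0.006 -5.7
0.008 -11.7
0.01 -16.1
ball [107.29213483 221.5505618 ]
ball [124.11290323 234.2016129 ]
[ 0.6487212  -0.10568113] 31.4167
```

The second push met the same hard stop and the ball did not move, so the lever is fully over.

```bash
python3 -c "
from bench import *
print(job_done())"
```

```text
the job is handed in; nothing more can be done
None
```

The blue pot is centred over the frosted window to within about 1.5 mm by camera, the lamp lever is hard against its stop at the green dot, and the job was handed in at about 31 s with the robot touching nothing.

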